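Solvent-waste tank: find the loose cover bolt and hold that cover open

ROBOT

A 6-joint arm with a two-finger parallel gripper is mounted at the origin on a cart in front of the work surface, level with it; the furniture and walls round the work are solid. World frame = base frame: x ahead of the robot, y to its left, z up, the work surface at z = 0. Lengths are in mm, angles in rad, forces in N, time in s.
With the tool pointing down it reaches from about 300 to 775 mm from the base axis. Payload 14.6 kg.
Tool frame: the origin (TCP) lies midway between the tips of the shut fingers; the grasp point (between the pads) lies 19 mm behind it; z points along the fingers, y is the line along which they close (so a half turn about z gives the same grasp; the last joint's range is limited). The gripper opens to 94 mm and grips with 3 to 60 N. Pads are 16 mm wide; open, the fingers measure 119 mm over their backs; the gripper's body (75 mm by 177 mm) begins 78 mm behind the grasp point.
Start: joints at [1.174, 0.3, 1.521, -0, 1.321, -0.067], TCP at [178.117, 520.35, 205.446] pointing down, gripper open.
Joint ranges: [-3.03, 3.03], [-0.79, 2.21], [0.23, 2.52], [-1.04, 4.18], [0, 3.07], [-2.55, 2.55]. Speed limits (rad/s): [2.22, 2.22, 2.57, 3.14, 3.14, 3.14].

INTERFACE

Orientations are given as [roll, pitch, yaw] about the fixed x, y, z axes, in that order (R = Rz(yaw) Ry(pitch) Rx(roll)).
In Python, from cell import manip gives the robot as it stands.
- The arm moves only by the shell command python3 -m creep 'ROWS' [OPENING] [FORCE]. ROWS is text: rows parted by semicolons, each of 6 numbers parted by spaces: the shift along the tool's x, y, z normalised to -1 to 1, where 1 is 4 cm, then the turn, a rotation vector about the tool's x, y, z normalised to -1 to 1, where 1 is pi rad. In form: dx dy dz ax ay az; .... A call has 1 to 20 rows; each row shifts and turns the commanded pose from where the row before left it, along the tool's axes as they then stand; what a row does not reach is not made up. A row lasts 1/8 s, in which the tool goes at most 62.5 mm and 10.7 degrees, less where a joint would pass 70% of its speed; a pose out of reach is approached as far as the arm can. A call with a number of a shift or a turn outside -1 to 1 is refused whole. A call with a gripper value outside its range is refused whole. OPENING is the closure, from 0 (fully open) to 1 (shut), set as the call begins (- or left out, the last holds). The fingers move at their own pace and stop on an object; FORCE is the grip in N (left out, the last holds). Time passes only in rows, so rows that do not move let the fingers close. It gives the time, the measured TCP pose, the force, the opening and the grip force at its end, in the units of the state.
- manip.read_state(): the state, without advancing time (a new reading comes with each control period).
- manip.camera(name): name is "scene" or "top"; returns a dict with "color" (480x640x3 uint8, red, green, blue), "range_z" (480x640 float32, mm along the optical axis (not along the pixel's ray), 0 where there is no reading), "camera_matrix" (3x3 intrinsics, pixels), "T" (4x4, takes a point from camera to world coordinates). Camera axes: x right, y down, z forward; pixel columns grow to the right and rows downward; lengths in mm; the calibration is good to about 2 mm. A picture is of the moment at which its call begins.
- manip.sign_off(): hands the job in; it is judged then, once.
The state is a dict: "clock": time; "joints": joint angles; "qd": joint speeds; "effort": joint torques, N m; "eef_pos": TCP position; "eef_rot": TCP orientation; "wrist_force": force on the tool from outside, world axes, zero at the start; "moment": the same for the moment, N m; "finger_gap": finger opening in mm; "finger_force": force on a finger pad.
Only numpy, scipy, OpenCV 4.12 (cv2) and the standard library are available. Lean on these libraries where they do the work, as an engineer would, in place of code of your own. Each camera call takes 0.05 s, during which the arm holds its last target. There are 200 camera calls.

TASK

The bench solvent-waste tank has one cover bolt that has worked loose. First relieve the tank by turning its vent-valve lever from shut to half open, midway between its two stops, and let go of it there; then, with all covers still shut, tap the head of every one of the three cover bolts from above, going along the row from left to right as seen from the robot, to feel which one gives. Finally lift the self-closing cover of the loose bolt well open, about 45 degrees or more, so that its seal can be inspected, and finish while still holding it up; the other two covers stay shut and the things standing around the tank are not disturbed.

Things in the scene. Friction and masses are not known exactly. Their poses are not given: they have to be found in the camera images.
- tank: stainless bench tank, fixed, 138 (x) x 318 (y) mm, flat deck at z = 75 mm. Origin: middle of its underside on the bench; x points away from the robot, y left along the row, z up; turned by up to 0.3 rad. On the deck from left to right: three covers at tank y = 105, 25, -55 mm, then the vent valve at y = -122 mm, its pipe along x from x = -27 to 58 mm, up to 111 mm high
- bolt_left: captive bolt of the left cover: dark hex head, 16 mm across flats (one pair faces tank +y, -y), 14 mm high, on the cover's front lug. Origin: centre of the head's top, at tank x = -38, y = 105, z = 110 mm when shut; z up along the bolt. One of the three bolts is loose (not visible): pressed, it sinks 5 mm on a light spring (1.4 N rising to 3.6 N, then a hard stop); the tight two do not give
- bolt_middle: the same for the middle cover, at tank x = -38, y = 25 mm. Each bolt stays in its lug, so a cover can be lifted by the bolt's head: the head's top lies 78 mm in front of and 20.5 mm above the hinge axis
- bolt_right: the same for the right cover, at tank x = -38, y = -55 mm
- cover_left (a joint): angle of the left cover, rad: 0 shut, grows as its front and bolt rise and swing back; stop at 1.2. A spring shuts it when let go (1.5 to 3 N at the bolt). A tight bolt keeps its cover shut. Round steel lid 49 mm across, 6 mm thick, centred at tank x = 10 mm; lug 14 mm wide, 5 mm thick, forward to the bolt, on a 15 mm round boss; free space down to the deck on both sides of lug and boss
- cover_middle (a joint): the same for the middle cover
- cover_right (a joint): the same for the right cover
- vent_lever (a joint): angle of the vent-valve lever about its upright stem, rad: 0 shut (points along tank -y, across the pipe), grows clockwise seen from above to pi/2 fully open (points along tank -x, to the robot, in line with the pipe); half open is pi/4. Starts between 0 and 0.3; friction (0.08 N m) keeps it where it is left. The quadrant plate under it has long marks at shut, half and open
- lever_pivot (a point): point on the lever's upright turning axis at the lever's mid-height, 124 mm above the bench, at tank x = 12, y = -122 mm
- lever_grip (a point): middle of the lever's black sleeve, 60 mm from the turning axis and 124 mm above the bench; the sleeve is 50 mm long, 12.5 mm wide, 11 mm high, with free space under it down to the deck or bench
- solvent_bottle: bystander: brown glass reagent bottle 36 mm wide, 92 mm tall, behind the left part of the tank; origin under its centre. Leave alone.
- white_bottle: bystander: white reagent bottle 33 mm wide, 85 mm tall, behind the tank; origin under its centre. Leave alone.
- cup: bystander: specimen cup 39 mm wide, 48 mm tall, behind the right part of the tank; origin under its centre. Leave alone.
- slide_carton: bystander: open card box with glass slides, 70 x 88 x 24 mm, behind the tank; origin under its centre. Leave alone.
- cassette_near: bystander: small tissue cassette 28 x 41 x 12 mm in front of the tank; origin under its centre. Leave alone.
- dish: bystander: covered petri dish 61 mm across, 14 mm high, in front of the tank; origin under its centre. Leave alone.
- tweezers: bystander: steel forceps (tweezers) 12 x 128 x 5 mm lying in front of the right part of the tank; origin under its centre. Leave alone.
- hinge_left (a point): point on the left cover's hinge axis, which runs along tank y; at tank x = 40, y = 105, z = 89.5 mm, behind the lid
- hinge_middle (a point): point on the middle cover's hinge axis, which runs along tank y; at tank x = 40, y = 25, z = 89.5 mm, behind the lid
- hinge_right (a point): point on the right cover's hinge axis, which runs along tank y; at tank x = 40, y = -55, z = 89.5 mm, behind the lid

How it is judged:
By the outcome, as a careful person would: the job done as asked, in the order asked, and still so for the second after the job is handed in, while the arm keeps its last pose, push and grip.
It also fails if it takes over 54 s, if anything falls off the work surface, if the arm or the gripper's body presses on something with over 40 N, if the wrist force passes 120 N, or if a joint passes its speed limit or range.

## Working session

There is one attempt and no reset: what is moved stays moved. The work goes in short steps, Python scripts to look and compute and a shell command to move; the robot and the scene stay as the last step left them, time stands still between calls to the robot, and variables do not carry over. Pictures are saved under pics/ and viewed, at most 10 in all, crops included, and the job is handed in when it is done.

```bash
mkdir -p pics; ls; python3 - <<'E'
from cell import manip
import cv2,numpy as np
s=manip.read_state();print(s)
for n in("scene","top"):
    c=manip.camera(n);cv2.imwrite(f"pics/{n}0.png",c["color"][:,:,::-1]);np.savez(f"{n}0.npz",**c);print(c["camera_matrix"],c["T"])
E
```

```text
pics
{'clock': 0.0, 'joints': array([ 1.17439036e+00,  3.00487895e-01,  1.52158256e+00, -3.34051959e-05,
        1.32070054e+00, -6.66342928e-02]), 'qd': array([ 6.14766656e-04,  6.88077341e-05, -1.24061731e-04, -1.90455251e-03,
       -9.97874418e-04, -8.66220330e-04]), 'effort': array([-1.30981261e-03, -5.31808913e+01, -3.52732694e+01,  7.07975356e-02,
        2.44443468e-02, -5.80396181e-05]), 'eef_pos': array([178.03131534, 520.1092626 , 204.87649455]), 'eef_rot': array([-3.14041477e+00, -4.61753750e-05,  2.81182924e+00]), 'wrist_force': array([ 0.35369272, -0.46655768,  0.78562675]), 'moment': array([-0.01850243, -0.00010768, -0.00997239]), 'finger_force': 0.0, 'finger_gap': 94.22716617418938}
[[496.31974605   0.         316.0716096 ]
 [  0.         496.31974605 237.51943788]
 [  0.           0.           1.        ]] [[ 7.14146387e-01 -3.67947661e-01  5.95490938e-01 -1.35876551e+01]
 [-6.99730631e-01 -3.98682292e-01  5.92814874e-01 -6.27260753e+02]
 [ 1.92868457e-02 -8.40039850e-01 -5.42181767e-01  5.89225730e+02]
 [ 0.00000000e+00  0.00000000e+00  0.00000000e+00  1.00000000e+00]]
[[568.5952741    0.         324.68419184]
 [  0.         568.5952741  243.58788032]
 [  0.           0.           1.        ]] [[-2.05612592e-02 -9.85247789e-01  1.69894168e-01  3.49645997e+02]
 [-9.99737040e-01  2.19868570e-02  6.51376009e-03 -6.87330210e+01]
 [-1.01531065e-02 -1.69715561e-01 -9.85440786e-01  1.04004614e+03]
 [ 0.00000000e+00  0.00000000e+00  0.00000000e+00  1.00000000e+00]]
```

View pics/top0.png

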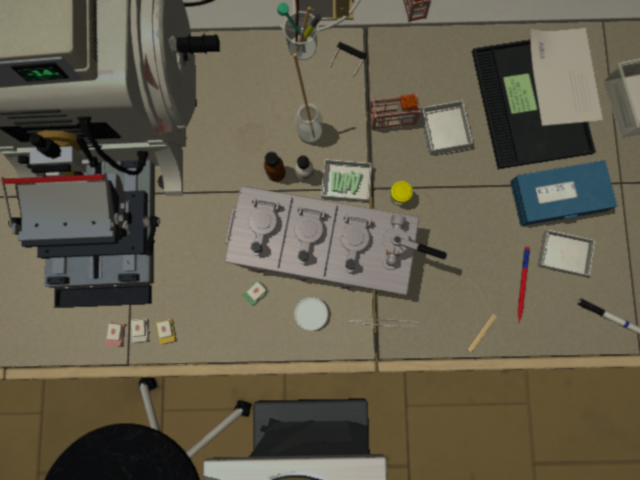

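View pics/scene0.png

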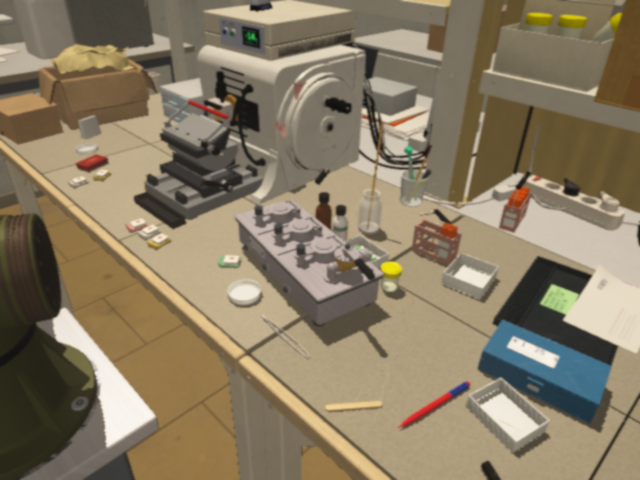

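The top view shows the tank deck (corners about (243,188), (420,210), (410,293), (227,262)), bolts near (257,246), (304,258) and (350,267), and the black sleeve at (430,251). The scene view confirms the lever is near shut, with the bystanders behind and in front of the tank.

```bash
cat > h.py <<'E'
import numpy as np,cv2
def cloud(c):
    K,T=c["camera_matrix"],c["T"];v,u=np.mgrid[0:480,0:640];z=c["range_z"]
    p=np.stack([(u-K[0,2])/K[0,0]*z,(v-K[1,2])/K[1,1]*z,z],-1)
    return p@T[:3,:3].T+T[:3,3]
def ray(c,u,v,h):
    K,T=c["camera_matrix"],c["T"];d=T[:3,:3]@np.array([(u-K[0,2])/K[0,0],(v-K[1,2])/K[1,1],1])
    return T[:3,3]+d*(h-T[2,3])/d[2]
E
python3 - <<'E'
import numpy as np,cv2
from h import *
P={}
for n in("top","scene"):
    c=dict(np.load(n+"0.npz"));P=cloud(c);ok=c["range_z"]>0
    reg=(P[...,0]>300)&(P[...,0]<620)&(P[...,1]>-330)&(P[...,1]<170)&ok
    m=reg&(abs(P[...,2]-75)<5)
    k,lab,st,_=cv2.connectedComponentsWithStats(m.astype(np.uint8));i=1+np.argmax(st[1:,4]);q=P[lab==i]
    print(n,"deck",cv2.minAreaRect(q[:,:2].astype(np.float32)),np.median(q[:,2]))
    g=c["color"].max(2)
    d=(g<75)&reg&(P[...,2]>95)&(P[...,2]<140)
    k,lab,st,ce=cv2.connectedComponentsWithStats(d.astype(np.uint8))
    for i in range(1,k):
        if st[i,4]>8: 
            z=np.median(P[lab==i][:,2]);print(st[i],ce[i].round(1),P[lab==i].mean(0).round(1),"z",z.round(1))
c=dict(np.load("top0.npz"))["color"];cv2.imwrite("pics/z.png",cv2.resize(c[170:310,215:475,::-1],None,fx=3,fy=3,interpolation=2))
E
```

```text
top deck ((524.8497924804688, -57.34034729003906), (318.1770324707031, 138.54835510253906), 78.41313171386719) 74.48320150445613
[401 221   4   7  11] [402.6 224.4] [ 541.5 -194.4  100.8] z 100.6
[395 237   5   5  22] [397.1 239.1] [ 511.  -180.2  131.9] z 131.5
[253 243   9   9  64] [256.7 247.1] [507.   50.7 107.9] z 109.0
[416 244  31  15 232] [431.1 251. ] [ 490.8 -234.9  128. ] z 128.2
[299 251   9  10  70] [303.2 255.6] [490.9 -26.6 108.6] z 108.9
[346 260  10   9  71] [350.4 264. ] [ 475.  -104.3  109. ] z 109.4
scene deck ((524.4042358398438, -57.509490966796875), (318.4202880859375, 140.36758422851562), 78.53202056884766) 74.50554747613455
[256 208   6   7  37] [258.3 211.1] [503.5  48.8 103.6] z 103.3
[275 226   7   8  43] [278.3 229.6] [487.4 -29.6 103.5] z 103.5
[297 247   7   8  42] [300.5 250.7] [ 470.6 -107.8  103.4] z 102.7
[355 259  19  21 169] [364.2 268.5] [ 487.  -237.1  126.9] z 127.7
```

View pics/z.png

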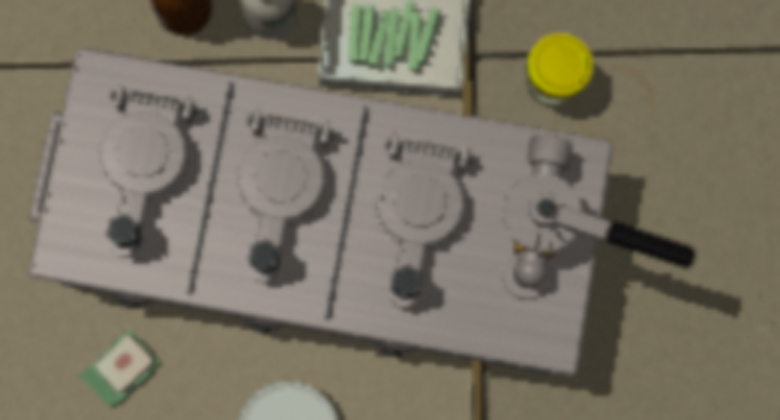

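The crop shows the hex heads, the pivot and the sleeve clearly. The deck rectangle, bolts and pivot all agree to 2 mm: yaw is about -0.202, the origin about (523.9,-58.3), and the lever at about 0.155 rad. Next I check for obstacles on the transit and compute the rows.

```bash
cat >> h.py <<'E'
from scipy.spatial.transform import Rotation as Ro
from scipy.linalg import fractional_matrix_power
YAW=-.202;O=np.array([523.9,-58.3,0]);RT=Ro.from_euler('z',YAW)
def tank(x,y,z): return O+RT.apply([x,y,z])
def down(h,tilt=0):  # tool down, tool y at heading h; tilt about tool y
    return Ro.from_euler('z',h+np.pi/2)*Ro.from_euler('x',np.pi)*Ro.from_rotvec([0,tilt,0])
def rows(s,n,pos,rot=None):
    "n equal rows from pose s=(pos,Rot) to pos,rot"
    p0,R0=s; rot=rot or R0
    r=(R0.inv()*rot).as_rotvec()/n; p=R0.inv().apply(np.array(pos)-p0)
    t=np.linalg.solve(sum(Ro.from_rotvec(r*k).as_matrix() for k in range(n)),p)
    print(n,"x",(t/40).round(3),(r/np.pi).round(4)); return np.array(pos),rot
def cur():
    from cell import manip
    s=manip.read_state();return s["eef_pos"],Ro.from_euler('xyz',s["eef_rot"])
E
python3 - <<'E'
from h import *
for n in("top","scene"):
    c=dict(np.load(n+"0.npz"));P=cloud(c)[c["range_z"]>0]
    q=P[(P[:,2]>120)&(P[:,1]>60)&(P[:,1]<600)&(P[:,0]<700)&(P[:,0]>100)&(P[:,2]<600)]
    for y in range(60,600,60):
        w=q[(q[:,1]>=y)&(q[:,1]<y+60)]
        if len(w): print(n,y,"minx",np.percentile(w[:,0],2).round(),"maxz",w[:,2].max().round())
s=cur()
s=rows(s,14,[330,60,230]);s=rows(s,10,[440,-225,200]);
s=rows(s,20,[490.8,-234.9,180],down(-.357))
s=rows(s,6,[490.8,-234.9,107])
E
```

```text
top 120 minx 698.0 maxz 171.0
top 180 minx 682.0 maxz 313.0
top 240 minx 518.0 maxz 395.0
top 300 minx 515.0 maxz 401.0
top 360 minx 511.0 maxz 339.0
top 420 minx 533.0 maxz 233.0
top 480 minx 683.0 maxz 126.0
scene 120 minx 697.0 maxz 190.0
scene 180 minx 680.0 maxz 311.0
scene 240 minx 515.0 maxz 397.0
scene 300 minx 511.0 maxz 400.0
scene 360 minx 510.0 maxz 400.0
scene 420 minx 542.0 maxz 400.0
scene 480 minx 674.0 maxz 314.0
14 x [-0.523 -0.69  -0.044] [0. 0. 0.]
10 x [-0.491 -0.585  0.076] [0. 0. 0.]
20 x [-0.045  0.056  0.025] [-0.      0.      0.0254]
6 x [ 0.    -0.     0.304] [0. 0. 0.]
```

```bash
python3 -m creep '-.523 -.69 -.044 0 0 0;-.523 -.69 -.044 0 0 0;-.523 -.69 -.044 0 0 0;-.523 -.69 -.044 0 0 0;-.523 -.69 -.044 0 0 0;-.523 -.69 -.044 0 0 0;-.523 -.69 -.044 0 0 0;-.523 -.69 -.044 0 0 0;-.523 -.69 -.044 0 0 0;-.523 -.69 -.044 0 0 0;-.523 -.69 -.044 0 0 0;-.523 -.69 -.044 0 0 0;-.523 -.69 -.044 0 0 0;-.523 -.69 -.044 0 0 0' 0.55 10
python3 -m creep '-.49 -.585 .05 0 0 .05;-.49 -.585 .05 0 0 0;-.49 -.585 .05 0 0 0;-.49 -.585 .05 0 0 0;-.49 -.585 .05 0 0 0;-.49 -.585 .05 0 0 0' 
python3 -c "
from h import *
print(cur()[0]);s=rows(cur(),14,[490.8,-234.9,180],down(-.357));s=rows(s,6,[490.8,-234.9,107])"
```

```text
clock: 1.85
eef_pos: [330.2, 58.8, 230.1]
eef_rot: [3.142, 0.0, 2.812]
wrist_force: [-0.2, 0.1, 0.5]
finger_gap: 42.1
finger_force: 0.0
clock: 2.6
eef_pos: [372.9, -118.8, 217.9]
eef_rot: [3.142, -0.0, 2.655]
wrist_force: [0.1, 0.0, -0.5]
finger_gap: 42.4
finger_force: 0.0
[ 372.8985897  -118.81089194  217.86737101]
14 x [-0.3    0.119  0.068] [-0.     -0.      0.0328]
6 x [ 0.    -0.     0.304] [0. 0. 0.]
```

```bash
python3 -m creep '-.3 .119 .068 0 0 .0328;-.3 .119 .068 0 0 .0328;-.3 .119 .068 0 0 .0328;-.3 .119 .068 0 0 .0328;-.3 .119 .068 0 0 .0328;-.3 .119 .068 0 0 .0328;-.3 .119 .068 0 0 .0328;-.3 .119 .068 0 0 .0328;-.3 .119 .068 0 0 .0328;-.3 .119 .068 0 0 .0328;-.3 .119 .068 0 0 .0328;-.3 .119 .068 0 0 .0328;-.3 .119 .068 0 0 .0328;-.3 .119 .068 0 0 .0328;0 0 0 0 0 0'
python3 - <<'E'
from h import *
from cell import manip
s=rows(cur(),6,[490.8,-234.9,107],down(-.357)); print(cur()[0])
c=manip.camera("top");cv2.imwrite("pics/t1.png",cv2.resize(c["color"][170:320,300:500,::-1],None,fx=3,fy=3))
E
```

```text
clock: 4.47
eef_pos: [490.4, -234.5, 179.4]
eef_rot: [-3.14, -0.0, 1.212]
wrist_force: [-0.2, -0.1, 0.2]
finger_gap: 42.4
finger_force: 0.0
6 x [-0.001  0.002  0.302] [-0.0001 -0.     -0.0001]
[ 490.43793281 -234.4554177   179.44162258]
```

View pics/t1.png

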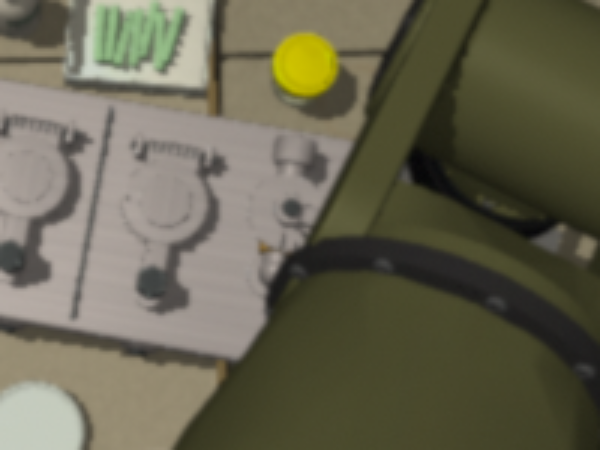

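The arm hides the lever and nothing else has changed. I descend and close on the sleeve.

```bash
python3 -m creep '0 0 .302 0 0 0;0 0 .302 0 0 0;0 0 .302 0 0 0;0 0 .302 0 0 0;0 0 .302 0 0 0;0 0 .302 0 0 0;0 0 0 0 0 0'
python3 -m creep '0 0 0 0 0 0;0 0 0 0 0 0;0 0 0 0 0 0;0 0 0 0 0 0;0 0 0 0 0 0' 1 12
python3 - <<'E'
from h import *
p,R=cur();piv=tank(12,-122,0);d=(p-piv)[:2];print(p,d,np.hypot(*d),"lever",np.arctan2(-d[0],-d[1])+YAW)
a=np.pi/4-.0-(np.arctan2(-d[0],-d[1])+YAW);print("turn",a)
Z=Ro.from_euler('z',-a)
q=piv+Z.apply(p-piv);rows((p,R),10,q,Z*R);print(q)
E
```

```text
clock: 5.4
eef_pos: [490.3, -233.9, 106.5]
eef_rot: [-3.14, -0.0, 1.212]
wrist_force: [0.3, 0.0, 0.3]
finger_gap: 42.5
finger_force: 0.0
clock: 6.02
eef_pos: [490.9, -234.2, 107.8]
eef_rot: [3.141, 0.0, 1.212]
wrist_force: [0.0, -0.6, 2.4]
finger_gap: 12.2
finger_force: 12.0
[ 490.87499122 -234.23796023  107.78946077] [-20.30427016 -54.01100337] 57.70140268350991 lever 0.1575843628521374
turn 0.6278138005453109
10 x [ 0.003 -0.091 -0.   ] [ 0.   -0.    0.02]
[ 463.02192753 -212.01253641  107.78946077]
```

```bash
python3 -m creep '.003 -.091 0 0 0 .02;.003 -.091 0 0 0 .02;.003 -.091 0 0 0 .02;.003 -.091 0 0 0 .02;.003 -.091 0 0 0 .02;.003 -.091 0 0 0 .02;.003 -.091 0 0 0 .02;.003 -.091 0 0 0 .02;.003 -.091 0 0 0 .02;.003 -.091 0 0 0 .02;0 0 0 0 0 0;0 0 0 0 0 0'
python3 - <<'E'
from h import *
p,R=cur();piv=tank(12,-122,0);d=(p-piv)[:2];print(p,np.hypot(*d),"lever",np.arctan2(-d[0],-d[1])+YAW,R.as_euler('xyz'))
E
```

```text
clock: 7.52
eef_pos: [462.8, -211.7, 107.7]
eef_rot: [-3.142, -0.0, 0.585]
wrist_force: [-2.2, 2.0, 4.9]
finger_gap: 12.4
finger_force: 12.0
[ 462.76588623 -211.74828713  107.71238285] 57.77065999074069 lever 0.7916571772614782 [-3.14154349e+00 -4.14920430e-05  5.85213651e-01]
```

```bash
python3 -m creep '0 0 0 0 0 0;0 0 0 0 0 0;0 0 0 0 0 0;0 0 -.4 0 0 0;0 0 -.6 0 0 0;0 0 -.6 0 0 0;0 0 -.6 0 0 0' 0.55
python3 - <<'E'
from h import *
s=cur();print(s[0]);s=rows(s,14,tank(-38,105,170),down(-1.77));rows(s,5,tank(-38,105,116))
E
```

```text
clock: 8.4
eef_pos: [462.8, -211.8, 197.5]
eef_rot: [3.141, -0.001, 0.584]
wrist_force: [0.1, 0.0, 0.2]
finger_gap: 42.5
finger_force: 0.0
[ 462.79289631 -211.7970463   197.54230075]
14 x [ 0.186 -0.454  0.049] [ 0.     -0.      0.0178]
5 x [ 0.   -0.    0.27] [0. 0. 0.]
```

```bash
python3 -m creep '.186 -.454 .049 0 0 .0178;.186 -.454 .049 0 0 .0178;.186 -.454 .049 0 0 .0178;.186 -.454 .049 0 0 .0178;.186 -.454 .049 0 0 .0178;.186 -.454 .049 0 0 .0178;.186 -.454 .049 0 0 .0178;.186 -.454 .049 0 0 .0178;.186 -.454 .049 0 0 .0178;.186 -.454 .049 0 0 .0178;.186 -.454 .049 0 0 .0178;.186 -.454 .049 0 0 .0178;.186 -.454 .049 0 0 .0178;.186 -.454 .049 0 0 .0178;0 0 0 0 0 0' 1 20
python3 - <<'E'
from h import *
from cell import manip
s=cur();print(s[0]);rows(s,6,tank(-38,105,116),down(-1.77))
c=manip.camera("top");np.savez("t2.npz",**c)
P=cloud(c);m=(c["color"].max(2)<75)&(abs(P[...,2]-127)<6)&(P[...,1]<-170)&(P[...,1]>-260)&(P[...,0]>430)&(P[...,0]<520)
n,l,st,ce=cv2.connectedComponentsWithStats(m.astype(np.uint8))
for i in range(1,n):
    if st[i,4]>30:
        q=P[l==i].mean(0);d=(q-tank(12,-122,0))[:2];print(st[i],q,np.hypot(*d),np.arctan2(-d[0],-d[1])+YAW)
cv2.imwrite("pics/t2.png",cv2.resize(c["color"][170:320,220:480,::-1],None,fx=3,fy=3))
E
```

```text
clock: 10.28
eef_pos: [507.9, 52.9, 168.8]
eef_rot: [-3.141, -0.001, -0.198]
wrist_force: [0.5, -0.9, -0.1]
finger_gap: 0.5
finger_force: 0.0
[507.92227801  52.9202113  168.76895453]
6 x [-0.     0.003  0.22 ] [-0.     -0.      0.0001]
[408 256  22  27 225] [ 460.97602278 -212.44536386  128.08160749] 59.65224987863163 0.7982358823640008
```

View pics/t2.png

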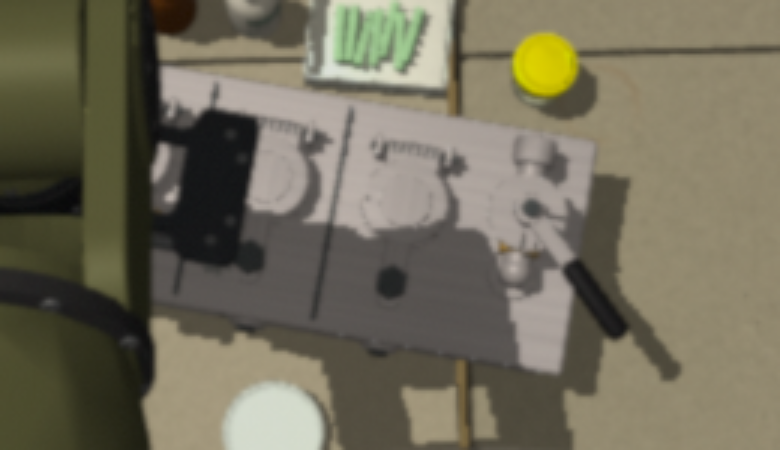

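The lever now points along the half mark (sleeve at about (597,298) in the crop), measured at 0.79–0.80 rad. Now I tap the left bolt.

```bash
python3 -m creep '0 0 .22 0 0 0;0 0 .22 0 0 0;0 0 .22 0 0 0;0 0 .22 0 0 0;0 0 .22 0 0 0;0 0 .22 0 0 0;0 0 0 0 0 0'|egrep 'pos|wrist'
for i in 1 2; do echo; done
python3 -m creep '0 0 .05 0 0 0;0 0 .05 0 0 0;0 0 0 0 0 0'|egrep 'pos|wrist'
python3 -m creep '0 0 .04 0 0 0;0 0 0 0 0 0'|egrep 'pos|wrist'
python3 -m creep '0 0 .04 0 0 0;0 0 0 0 0 0'|egrep 'pos|wrist'
```

```text
eef_pos: [507.3, 52.3, 114.5]
wrist_force: [0.8, -0.1, 0.1]


eef_pos: [507.6, 52.3, 111.3]
wrist_force: [0.5, 0.1, -0.0]
eef_pos: [507.8, 52.3, 110.1]
wrist_force: [-1.6, -0.0, 5.5]
eef_pos: [508.0, 52.3, 109.7]
wrist_force: [-8.0, -0.2, 18.8]
```

Left is tight: 19 N with no give. On to the middle one, 80 mm along tool +y.

```bash
python3 -m creep '0 0 -.3 0 0 0;0 0 -.3 0 0 0;0 .25 0 0 0 0;0 .25 0 0 0 0;0 .25 0 0 0 0;0 .25 0 0 0 0;0 .25 0 0 0 0;0 .25 0 0 0 0;0 .25 0 0 0 0;0 .25 0 0 0 0;0 0 .25 0 0 0;0 0 .2 0 0 0;0 0 0 0 0 0'|egrep 'pos|wrist'
python3 -c "
from h import *
print(tank(-38,25,110),tank(-38,-55,110))"
for i in 1 ; do echo; done
python3 -m creep '0 0 .05 0 0 0;0 0 0 0 0 0'|egrep 'pos|wrist'
python3 -m creep '0 0 .04 0 0 0;0 0 0 0 0 0'|egrep 'pos|wrist'
python3 -m creep '0 0 .03 0 0 0;0 0 0 0 0 0'|egrep 'pos|wrist'
```

```text
eef_pos: [491.4, -25.8, 113.1]
wrist_force: [0.1, 0.1, -0.4]
[491.68837002 -26.18441354 110.        ] [ 475.63804479 -104.55779588  110.        ]

eef_pos: [491.9, -26.0, 112.1]
wrist_force: [0.6, 0.5, 1.0]
eef_pos: [491.8, -26.1, 110.4]
wrist_force: [-0.2, 0.1, 0.1]
eef_pos: [491.9, -26.1, 109.3]
wrist_force: [0.1, 0.1, 1.4]
```

```bash
python3 -m creep '0 0 .03 0 0 0;0 0 0 0 0 0'|egrep 'pos|wrist'
python3 -m creep '0 0 .03 0 0 0;0 0 0 0 0 0'|egrep 'pos|wrist'
python3 -m creep '0 0 .03 0 0 0;0 0 0 0 0 0'|egrep 'pos|wrist'
```

```text
eef_pos: [491.9, -26.1, 108.1]
wrist_force: [-0.3, -0.3, 1.4]
eef_pos: [491.9, -26.1, 106.9]
wrist_force: [-0.5, 0.8, 2.6]
eef_pos: [491.9, -26.2, 105.7]
wrist_force: [0.3, -0.1, 2.7]
```

Middle gives: 1.4 to 2.7 N over 4 mm. Every bolt must be tapped, so I do the right one too.

```bash
python3 -m creep '0 0 -.3 0 0 0;0 0 -.4 0 0 0;0 .25 0 0 0 0;0 .25 0 0 0 0;0 .25 0 0 0 0;0 .25 0 0 0 0;0 .25 0 0 0 0;0 .25 0 0 0 0;0 .25 0 0 0 0;0 .25 0 0 0 0;0 0 .25 0 0 0;0 0 .2 0 0 0;0 0 0 0 0 0'|egrep 'pos|wrist'
python3 -m creep '0 0 .05 0 0 0;0 0 0 0 0 0'|egrep 'pos|wrist'
python3 -m creep '0 0 .03 0 0 0;0 0 0 0 0 0'|egrep 'pos|wrist'
python3 -m creep '0 0 .03 0 0 0;0 0 0 0 0 0'|egrep 'pos|wrist'
```

```text
eef_pos: [475.6, -104.2, 114.8]
wrist_force: [-0.1, 0.2, 0.1]
eef_pos: [476.1, -104.4, 113.7]
wrist_force: [0.3, 1.2, 0.4]
eef_pos: [476.0, -104.6, 112.5]
wrist_force: [-0.0, 0.3, 0.5]
eef_pos: [476.0, -104.6, 111.2]
wrist_force: [0.6, -0.4, -0.3]
```

```bash
python3 -m creep '0 0 .03 0 0 0;0 0 0 0 0 0'|egrep 'pos|wrist'
python3 -m creep '0 0 .04 0 0 0;0 0 0 0 0 0'|egrep 'pos|wrist'
python3 -m creep '0 0 -.4 0 0 0;0 0 -.4 0 0 0;0 0 -.4 0 0 0;0 -.3 -.2 0 0 0;0 -.4 0 0 0 0;0 -.4 0 0 0 0;0 -.4 0 0 0 0;0 -.3 0 0 0 0;0 -.2 0 0 0 0;0 0 0 0 0 0' .6
python3 - <<'E'
from h import *
s=cur();rows(s,8,tank(-38,25,89),down(-1.77))
E
```

```text
eef_pos: [476.1, -104.6, 110.2]
wrist_force: [-1.3, -0.4, 2.1]
eef_pos: [476.2, -104.6, 109.8]
wrist_force: [-6.9, 2.2, 17.7]
clock: 19.32
eef_pos: [491.9, -25.8, 164.4]
eef_rot: [3.142, 0.0, -0.198]
wrist_force: [-0.1, -0.3, -0.2]
finger_gap: 38.0
finger_force: 0.0
8 x [-0.     0.001  0.236] [0. 0. 0.]
```

Right is tight, so the middle bolt is the loose one. I descend astride it and grip.

```bash
python3 -m creep '0 0 .236 0 0 0;0 0 .236 0 0 0;0 0 .236 0 0 0;0 0 .236 0 0 0;0 0 .236 0 0 0;0 0 .236 0 0 0;0 0 .236 0 0 0;0 0 .236 0 0 0;0 0 0 0 0 0'|egrep 'pos|wrist'
python3 -m creep '0 0 0 0 0 0;0 0 0 0 0 0;0 0 0 0 0 0;0 0 0 0 0 0;0 0 0 0 0 0' 1 30
python3 - <<'E'
from h import *
p,R=cur();h=tank(40,25,89.5);ax=RT.apply([0,1,0]);g0=p-R.apply([0,0,14])
s=(p,R)
for th in np.array([.25,.5,.75,1.0]):
    g=h+Ro.from_rotvec(ax*th).apply(g0-h);Rn=Ro.from_rotvec(ax*th*.5)*R
    s=rows(s,5,g+Rn.apply([0,0,14]),Rn);print(s[0])
E
```

```text
eef_pos: [491.5, -26.1, 88.2]
wrist_force: [0.1, -0.0, -1.1]
clock: 21.08
eef_pos: [492.1, -25.2, 89.3]
eef_rot: [-3.14, -0.001, -0.199]
wrist_force: [1.8, 8.2, 0.4]
finger_gap: 15.6
finger_force: 30.0
5 x [ 0.016 -0.    -0.096] [ 0.    -0.008  0.   ]
[496.11900126 -26.05676314 108.18357822]
5 x [ 0.027 -0.    -0.092] [ 0.    -0.008  0.   ]
[504.52216607 -27.77767303 125.29608654]
5 x [ 0.039 -0.    -0.087] [ 0.    -0.008  0.   ]
[516.73344836 -30.27845896 139.55115098]
5 x [ 0.049  0.    -0.08 ] [ 0.    -0.008  0.   ]
[531.9176698  -33.38808222 150.08745233]
```

```bash
python3 -m creep '.016 0 -.096 0 -.008 0;.016 0 -.096 0 -.008 0;.016 0 -.096 0 -.008 0;.016 0 -.096 0 -.008 0;.016 0 -.096 0 -.008 0;.027 0 -.092 0 -.008 0;.027 0 -.092 0 -.008 0;.027 0 -.092 0 -.008 0;.027 0 -.092 0 -.008 0;.027 0 -.092 0 -.008 0;0 0 0 0 0 0'

```

```text
clock: 22.45
eef_pos: [504.0, -27.6, 124.9]
eef_rot: [-3.14, 0.254, -0.199]
wrist_force: [-1.8, 7.7, -1.0]
finger_gap: 15.5
finger_force: 30.0
```

```bash
python3 -m creep '.039 0 -.087 0 -.008 0;.039 0 -.087 0 -.008 0;.039 0 -.087 0 -.008 0;.039 0 -.087 0 -.008 0;.039 0 -.087 0 -.008 0;.049 0 -.08 0 -.008 0;.049 0 -.08 0 -.008 0;.049 0 -.08 0 -.008 0;.049 0 -.08 0 -.008 0;.049 0 -.08 0 -.008 0;0 0 0 0 0 0;0 0 0 0 0 0'
python3 - <<'E'
from h import *
from cell import manip
o=[manip.camera(n)["color"][...,::-1] for n in("scene","top")]
cv2.imwrite("pics/e.png",np.hstack([cv2.resize(o[0][170:330,210:410],(400,320)),cv2.resize(o[1][150:350,210:460],(400,320))]))
E
```

```text
clock: 23.95
eef_pos: [531.5, -33.2, 149.9]
eef_rot: [-3.14, 0.505, -0.198]
wrist_force: [-4.3, 7.2, 0.5]
finger_gap: 15.5
finger_force: 30.0
```

View pics/e.png

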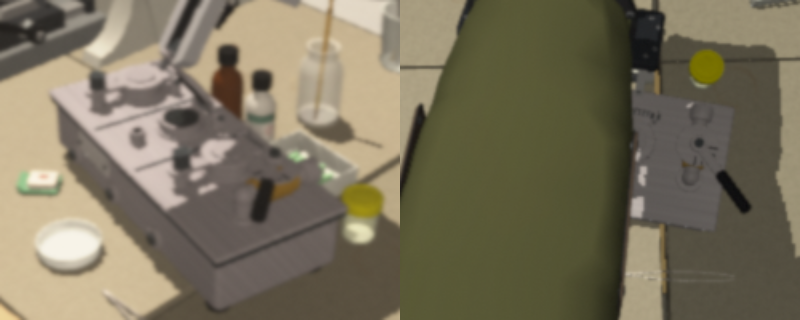

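The scene crop shows the middle port uncovered (about (183,120)), its boss post at (138,137), and the cover held up by the fingers. Both other covers are shut, the lever is at half open and the bystanders are in place. The finger gap is still 15.5 mm, so the head is still held at about 1.0 rad.

```bash
python3 -c "
from cell import manip
print(manip.sign_off())"
```

```text
the job is handed in; nothing more can be done
None
```

I handed the job in with the vent lever at half open (measured 0.79–0.80 rad) and all three bolts tapped from left to right; the middle one is loose, and the arm is holding its cover up at about 57°.

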